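Caliper shut on the thicker tube former

ROBOT

A 6-joint arm with a two-finger parallel gripper is mounted at the origin on the work surface. World frame = base frame: x ahead of the robot, y to its left, z up, the work surface at z = 0. Lengths are in m, angles in degrees, forces in N, time in s.
With the tool pointing down it reaches from about 0.375 to 0.75 m from the base axis. Payload 9 kg.
Tool frame: the origin (TCP) lies where the fingers leave the gripper's body, on its centre line; the fingertips stand 73 mm ahead of it and the grasp point (between the pads) lies 54 mm ahead of it (robot.tip_reach is the distance from the TCP to the fingertips, in m); z points along the fingers, y is the line along which they close (so a half turn about z gives the same grasp; the last joint's range is limited). The gripper opens to 85 mm and grips with 20 to 120 N. Pads are 22 mm wide; open, the fingers measure 114 mm over their backs; the gripper's body (76 mm by 85 mm) begins 54 mm behind the grasp point. The pads swing forward as they close: fully open they stand 13 mm farther back than shut.
Start: joints at [57.084, 5.964, 5.575, 89.605, 0, 77.527], TCP at [0.21, 0.562, 0.304] pointing down, gripper open.
Joint ranges: [-171.21, 171.21], [-48.23, 106.86], [-62.78, 66.21], [-105.2, 120.99], [-86.42, 89.51], [-180, 180]. Speed limits (degrees/s): [127.2, 127.2, 147.25, 180, 180, 180].

INTERFACE

Orientations are given as [roll, pitch, yaw] about the fixed x, y, z axes, in that order (R = Rz(yaw) Ry(pitch) Rx(roll)).
In Python, from plant import robot gives the robot as it stands. Calls block until the motion is done:
- robot.move_pose(position, orientation): joint-space move of the TCP to a pose.
- robot.line_to(position, vel=0.15, rotation=None, guard=None): straight line of the TCP; rotation=None keeps the orientation; vel is the mean speed in m/s. With guard (N) it stops when the force on the tool has changed by that much, and returns True; else False.
- robot.goto_joints(angles): joint-space move.
- robot.set_gripper(opening): finger opening in m; the grip force is fixed at half the most; returns when the fingers have stopped.
- robot.pause(seconds).
- robot.ik(position, orientation): joint angles nearest the present ones, or None.
- robot.observe(): the state.
- robot.grab_frame(name): name is "scene" or "top" or "wrist"; returns the picture (400x640x3 uint8, blue, green, red); there is no depth.
- robot.get_calibration(name): a dict with "vertical_fov" (degrees; the focal length in pixels is half the picture's height over the tangent of half this angle, whatever the lens; pixels are square), "cx", "cy" (the principal point, pixels), "k1" (the pictures are not rectified: a ray, as slopes to the right and down, at radius r is drawn at 1 + k1 r^2 times it, then the intrinsics apply), "rvec" (rotation vector, rad) and "tvec" (3), from world to camera coordinates, as OpenCV has them. Camera axes: x right, y down, z forward; pixel columns grow to the right and rows downward; lengths in m; the calibration is good to about 2 mm. A picture is of the moment at which its call begins: read the wrist's pose just before it. get_calibration takes no time and is no camera call; for the wrist camera it gives the pose at the moment of the call.
A pose or a line that the arm cannot do raises robot.IKError and nothing moves.
- robot.job_done(): hands the job in; it is judged then, once.
The state is a dict: "time": time; "q": joint angles; "qvel": joint speeds; "joint_torque": joint torques, N m; "tool_pos": TCP position; "tcp_rot": TCP orientation; "ft_force": force on the tool from outside, world axes, zero at the start; "torque": the same for the moment, N m; "gripper_width": finger opening in m; "gripper_force": force on a finger pad.
Only numpy, scipy, OpenCV 4.12 (cv2) and the standard library are available. Lean on these libraries where they do the work, as an engineer would, in place of code of your own. Each camera call takes 0.05 s, during which the arm holds its last target. There are 200 camera calls.

TASK

Check the thicker of the two brass tube formers with the caliper: take the caliper out of its case, lay it flat on the bench with its open outside jaws either side of the former, then slide the jaws shut with light pressure until both bear on the brass. Let go and leave the caliper lying there closed on the upright former, and leave the other things alone.

Things in the scene. Friction and masses are not known exactly. Their poses are not given: they have to be found in the camera images.
- caliper: 150 mm digital caliper, steel, black display, 0.2 kg, lying flat. Origin: underside (on what it lies on), beam's centre line, at the fixed jaw's measuring face; x along the beam away from that jaw, y across, z up. Beam: x -13 to 214, y -8 to 8. Outside jaws: y -8 to -50; short inside jaws to y 19. Beam and jaws z 4 to 8, clear of the surface: it rests on the slider's back.
- jaw (a joint): opening between the outside jaws' measuring faces in m (0 shut, up to 0.15), 0.042 to 0.048 at the start. The slider moves along the beam with about 1 N of friction and stays where it is left. Slider body and display: 26 mm wide, 16 mm high, from the moving jaw's measuring face to 60 mm beyond.
- fixed_jaw (a point): point on the fixed jaw's measuring face, 20 mm from the tip, at mid thickness (caliper x 0, y -30, z 6). This jaw is 8 mm wide here, 13 mm near the beam (y -8 to -22), its back facing -x. Over their backs the two jaws measure the opening plus 16 mm, so one gripper can span both from outside and close them.
- moving_jaw (a point): the same point on the moving jaw's measuring face, (joint jaw) further along the caliper's x; same shape, its back facing +x.
- beam_grip (a point): middle of the bare beam over the case's finger recess (caliper x 138, y 0, z 6). In the case the caliper can only be got hold of here, by the beam, across its 16 mm width. The balance point is near x 77, so grip firmly (40 N) or it sags.
- case: caliper case, black with grey fitted insert, fixed; 270 (x) by 106 (y), 24 high, floor 6 thick. Origin: centre of the underside; axes as the caliper's, which lies on its floor at x -100, y 15. From x 14 to 95 the insert is cut away right across as a finger recess (floor z 6, edge strips 10 high). The lid lies open flat at y -58 to -163, 10 high.
- former: the thicker brass former: plain turned solid cylinder, diameter 24, height 45, 0.16 kg, standing loose on the bench. Origin: centre of its foot, z up its axis
- thin_former: the thinner brass former, diameter 16, height 45, to be left alone. Origin: centre of its foot. The two formers may stand either way round.
- paste_jar: closed jar with a white lid, diameter 64, height 60. Origin: centre of its foot. Leave alone.
- brush: flat brush 170 long lying on the bench, leave alone. Origin near its middle, underneath; x along it towards the bristles

How it is judged:
By the outcome, as a careful person would: the job done as asked, in the order asked, and still so for the second after the job is handed in, with the robot touching nothing.
It also fails if it takes over 50 s, if anything falls off the work surface, if the arm or the gripper's body presses on something with over 40 N, if the wrist force passes 120 N, or if a joint passes its speed limit or range.

## Working session

There is one attempt and no reset: what is moved stays moved. The work goes in short steps, each a Python script; the robot and the scene stay as the last script left them, time stands still between calls to the robot, and variables do not carry over. Pictures are saved under pics/ and viewed, at most 10 in all, crops included, and the job is handed in when it is done.

```bash
mkdir -p pics; ls; cat > h.py <<'E'
import numpy as np, cv2
from plant import robot
def cal(n):
    c=robot.get_calibration(n); f=200/np.tan(np.radians(c["vertical_fov"])/2)
    R=cv2.Rodrigues(np.array(c["rvec"],float))[0]; t=np.array(c["tvec"],float).ravel()
    return f,c["cx"],c["cy"],c["k1"],R,t
def toworld(n,px,z,c=None):
    f,cx,cy,k1,R,t=c or cal(n); px=np.atleast_2d(px).astype(float)
    d=(px-[cx,cy])/f; u=d.copy()
    for _ in range(30): u=d/(1+k1*(u**2).sum(1,keepdims=True))
    r=np.c_[u,np.ones(len(u))]@R; o=-R.T@t
    return o+r*((z-o[2])/r[:,2])[:,None]
def topix(n,P,c=None):
    f,cx,cy,k1,R,t=c or cal(n); p=np.atleast_2d(P)@R.T+t; u=p[:,:2]/p[:,2:]
    return u*(1+k1*(u**2).sum(1,keepdims=True))*f+[cx,cy]
E
python3 - <<'E'
from h import *
for n in("top","scene"):
    cv2.imwrite(f"pics/{n}0.png",robot.grab_frame(n)); print(n,robot.get_calibration(n))
print(robot.observe())
E
```

```text
pics
top {'vertical_fov': 56.33678166260858, 'cx': 316.3309696610898, 'cy': 198.63296337441065, 'k1': -0.06693548959360526, 'rvec': array([ 2.14345893, -2.16231087,  0.07986382]), 'tvec': array([0.02453308, 0.5808732 , 0.84193314])}
scene {'vertical_fov': 50.51448981998114, 'cx': 319.20104777005804, 'cy': 190.08990736296434, 'k1': 0.022886125197893663, 'rvec': array([ 1.10928122,  2.56362888, -0.81771957]), 'tvec': array([ 0.39886999, -0.29709873,  1.18162121])}
{'time': 0.1, 'q': array([ 5.70846722e+01,  5.99681100e+00,  5.53236024e+00,  8.96035639e+01,
       -1.14971515e-03,  7.75257385e+01]), 'qvel': array([-0.00543169, -0.08071701,  0.10927223,  0.03621238,  0.11912466,
       -0.09373409]), 'joint_torque': array([ 7.19283504e-03, -5.58215797e+01,  5.04712880e+01,  1.34060264e-02,
       -1.89318298e-04,  2.30864219e-05]), 'tool_pos': array([0.20943846, 0.56204299, 0.30319165]), 'tcp_rot': array([-1.79933343e+02, -1.35686684e-02,  1.59558927e+02]), 'ft_force': array([ 0.32232107, -0.28918895, -0.00348544]), 'torque': array([-0.03311271, -0.01716587,  0.01554474]), 'gripper_force': 0.0, 'gripper_width': 0.08551309843107119}
```

View pics/top0.png

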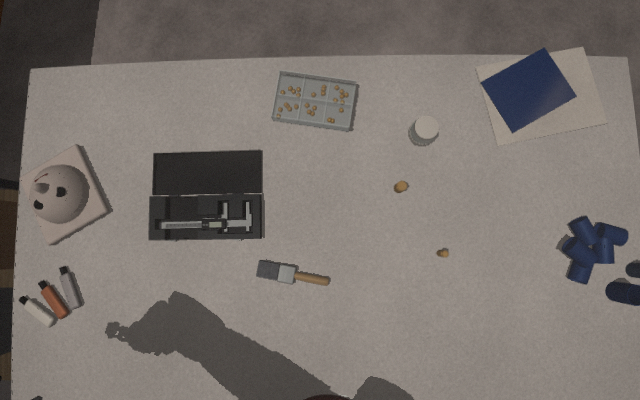

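View pics/scene0.png

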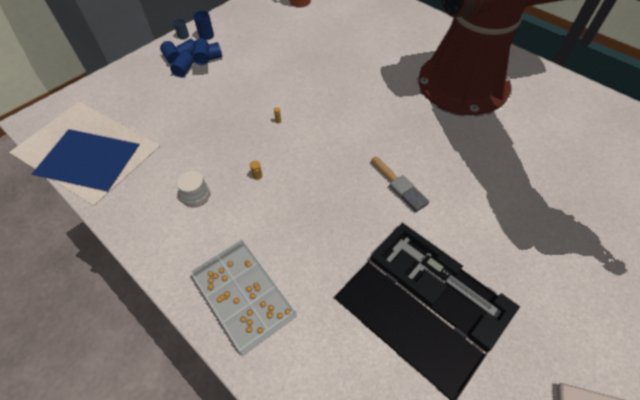

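The top view shows the case (150–263, 195–240) with its lid towards +x and the fixed jaw at about (248,215). The beam runs left. The formers stand at (401,187), which looks thicker, and (443,253). Jar at (425,128), brush at (293,273). Next I'll measure these and take closer wrist views.

```bash
python3 - <<'E'
from h import *
print("tip_reach",robot.tip_reach)
P=lambda *a:print(np.round(toworld("top",*a),4).tolist())
P([(150,197),(262,195),(263,239),(149,240)],.024)
P([(248,215),(165,226)],.012)
P([(401,187),(443,253)],.03)
im=robot.grab_frame("scene"); hsv=cv2.cvtColor(im,cv2.COLOR_BGR2HSV)
m=cv2.inRange(hsv,(8,120,60),(28,255,255)); m[:90]=0; m[190:]=0; m[:,:230]=0;m[:,300:]=0
n,l,s,c=cv2.connectedComponentsWithStats(m)
for a,b in zip(s[1:],c[1:]):
    if a[4]>15: print(a,b,toworld("scene",b,.0225).round(3))
# hover views: TCP tilt-free, check ik
for p in([0.42,0.26,.30],[0.47,-0.17,.25]):
    for y in(90,0,-90,180): print(p,y,robot.ik(p,[180,0,y]))
c=robot.get_calibration("wrist");R=cv2.Rodrigues(c["rvec"])[0]
print(c["vertical_fov"],"cam",-R.T@c["tvec"],"fwd",R[2],"right",R[0])
E
```

```text
tip_reach 0.0726
[[0.59, 0.4228, 0.024], [0.5918, 0.1485, 0.024], [0.4879, 0.1454, 0.024], [0.4863, 0.4215, 0.024]]
[[0.5453, 0.1841, 0.012], [0.5201, 0.3881, 0.012]]
[[0.6064, -0.1788, 0.03], [0.4524, -0.2712, 0.03]]
[275 108   5  14  58] [277.13793103 114.43103448] [[ 0.449 -0.273  0.023]]
[251 161  10  18 138] [255.57246377 169.5942029 ] [[ 0.606 -0.179  0.022]]
[0.42, 0.26, 0.3] 90 [ 16.54889053 -12.67136626 -12.8055838   89.86578247   0.
 106.54889053]
[0.42, 0.26, 0.3] 0 [  16.54889053  -12.67136626  -12.8055838    89.86578247    0.
 -163.45110947]
[0.42, 0.26, 0.3] -90 [ 16.54889053 -12.67136626 -12.8055838   89.86578247   0.
 -73.45110947]
[0.42, 0.26, 0.3] 180 [ 16.54889053 -12.67136626 -12.8055838   89.86578247   0.
  16.54889053]
[0.47, -0.17, 0.25] 90 [-34.91391781 -11.91919625 -17.34242856  84.57676769   0.
  55.08608219]
[0.47, -0.17, 0.25] 0 [-34.91391781 -11.91919625 -17.34242856  84.57676769   0.
 145.08608219]
[0.47, -0.17, 0.25] -90 [ -34.91391781  -11.91919625  -17.34242856   84.57676769    0.
 -124.91391781]
[0.47, -0.17, 0.25] 180 [-34.91391781 -11.91919625 -17.34242856  84.57676769   0.
 -34.91391781]
65.40650916502625 cam [0.13337412 0.59012692 0.37441634] fwd [ 0.29520789 -0.11147055 -0.94890812] right [ 0.34887633  0.93716748 -0.00155497]
```

```bash
python3 - <<'E'
from h import *
import pickle
D={}
robot.move_pose([.575,-.15,.20],[180,0,90]); robot.set_gripper(.03); robot.pause(.2)
D["wf"]=cal("wrist"); a=robot.grab_frame("wrist"); cv2.imwrite("pics/wf.png",a)
robot.move_pose([.535,.285,.18],[180,0,90]); robot.pause(.2)
D["wc"]=cal("wrist"); a=robot.grab_frame("wrist"); cv2.imwrite("pics/wc.png",a)
pickle.dump(D,open("D.pkl","wb")); print(robot.observe()["time"])
E
```

```text
5.675
```

View pics/wf.png

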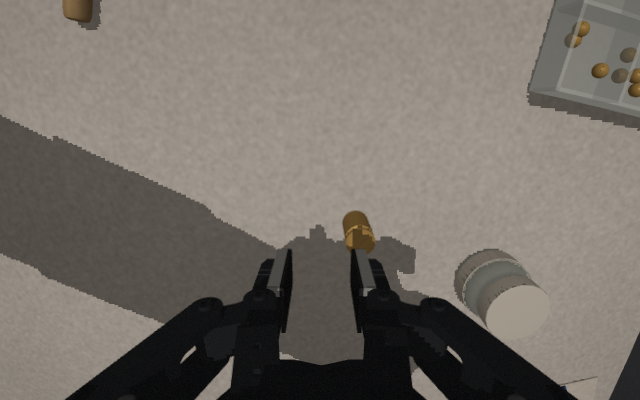

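View pics/wc.png

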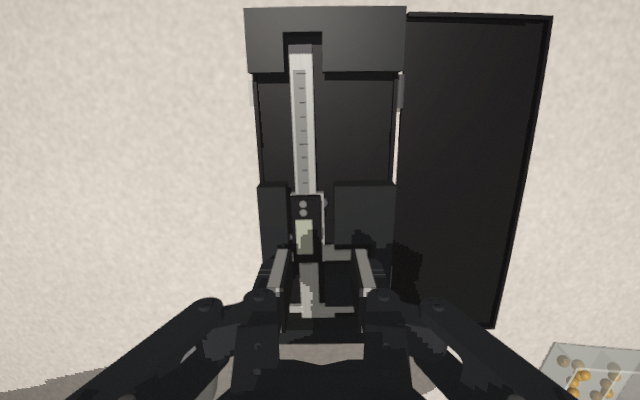

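The wrist views agree with the top view. The former is at about (358,232) in wf. In wc the beam runs up column 302 from row 44 to 195, with the jaws at rows 250–310. Measuring both.

```bash
python3 - <<'E'
from h import *
import pickle
D=pickle.load(open("D.pkl","rb"))
a=cv2.imread("pics/wf.png"); h=cv2.cvtColor(a,cv2.COLOR_BGR2HSV)
for nm,(x0,x1,y0,y1) in {"thick":(325,390,195,275)}.items():
    m=cv2.inRange(h,(8,110,40),(30,255,255)); k=np.zeros_like(m); k[y0:y1,x0:x1]=m[y0:y1,x0:x1]
    n,l,s,c=cv2.connectedComponentsWithStats(k); i=1+s[1:,4].argmax(); ys,xs=np.where(l==i); print(s[i],c[i])
    pts=np.c_[xs,ys]; rows=[(r,xs[ys==r].min(),xs[ys==r].max()) for r in range(ys.min(),ys.max()+1,4)]; print(rows)
    print("base near",toworld("wrist",pts[ys.argmin()],0,D["wf"]),"top far",toworld("wrist",pts[ys.argmax()],.045,D["wf"]), "mid",toworld("wrist",c[i],.0225,D["wf"]))
    for rr,z in((rows[2],.0),(rows[-3],.045)): print(toworld("wrist",[(rr[1]-.5,rr[0]),(rr[2]+.5,rr[0])],z,D["wf"]).round(4).tolist())
a=cv2.imread("pics/wc.png"); g=cv2.cvtColor(a,cv2.COLOR_BGR2GRAY)
L=[]
for r in range(80,186,15):
    s=np.where(g[r,270:340]>85)[0]+270; p=toworld("wrist",[(s.min()-.5,r),(s.max()+.5,r)],.014,D["wc"]); L.append(p.mean(0)); print(r,s.min(),s.max(),p.round(4).tolist())
L=np.array(L); f=np.polyfit(L[:,1],L[:,0],1); print("line dx/dy",f, np.degrees(np.arctan(f[0])))
col=g[30:60,302]; print("endcol",col.tolist()); print("rows col345",g[235:330,345].tolist()); 
e=np.where(col>85)[0].min()+30; print("end",toworld("wrist",[302,e-.5],.014,D["wc"]))
for r in (247,262,303,316): print(r,toworld("wrist",[345,r],.014,D["wc"]))
cv2.imwrite("pics/z.png",cv2.resize(a[180:340,240:400],None,fx=3.7,fy=3.7,interpolation=cv2.INTER_CUBIC))
E
```

```text
[343 211  32  43 985] [357.7715736  231.89238579]
[(211, np.int64(353), np.int64(357)), (215, np.int64(346), np.int64(364)), (219, np.int64(344), np.int64(366)), (223, np.int64(343), np.int64(367)), (227, np.int64(344), np.int64(369)), (231, np.int64(344), np.int64(371)), (235, np.int64(345), np.int64(372)), (239, np.int64(345), np.int64(374)), (243, np.int64(346), np.int64(374)), (247, np.int64(347), np.int64(373)), (251, np.int64(350), np.int64(370))]
base near [[ 0.60458846 -0.16839565  0.        ]] top far [[ 0.61231076 -0.18820973  0.045     ]] mid [[ 0.60695145 -0.17951135  0.0225    ]]
[[0.596, -0.1764, 0.0], [0.6175, -0.1764, 0.0]]
[[0.5946, -0.1792, 0.045], [0.6179, -0.1792, 0.045]]
80 290 312 [[0.513, 0.378, 0.014], [0.5294, 0.3779, 0.014]]
95 290 313 [[0.5127, 0.3677, 0.014], [0.5301, 0.3676, 0.014]]
110 291 313 [[0.5131, 0.3572, 0.014], [0.53, 0.3571, 0.014]]
125 292 314 [[0.5135, 0.3464, 0.014], [0.5307, 0.3463, 0.014]]
140 292 314 [[0.5132, 0.3353, 0.014], [0.5306, 0.3352, 0.014]]
155 293 314 [[0.5137, 0.3239, 0.014], [0.5305, 0.3238, 0.014]]
170 294 315 [[0.5141, 0.312
[... 202 characters left out ...]
, 25, 25, 28, 32, 76, 105, 104, 104, 105, 105, 103, 102, 102, 125, 185, 206, 206, 206, 205, 205]
rows col345 [47, 46, 46, 46, 46, 46, 47, 48, 42, 30, 22, 17, 21, 20, 58, 85, 93, 100, 101, 99, 99, 102, 102, 98, 99, 62, 19, 19, 17, 25, 25, 26, 24, 24, 24, 24, 25, 23, 26, 26, 25, 27, 27, 26, 25, 24, 26, 26, 25, 26, 23, 26, 25, 24, 28, 26, 29, 27, 28, 26, 25, 26, 25, 24, 28, 25, 25, 26, 25, 26, 25, 54, 98, 98, 101, 101, 97, 83, 17, 19, 20, 22, 24, 20, 24, 24, 22, 25, 24, 25, 26, 24, 25, 24, 26]
end [[0.52248416 0.41102451 0.014     ]]
247 [[0.55567492 0.24584059 0.014     ]]
262 [[0.55603126 0.23151025 0.014     ]]
303 [[0.55710842 0.18938912 0.014     ]]
316 [[0.55748556 0.1750123  0.014     ]]
```

View pics/z.png

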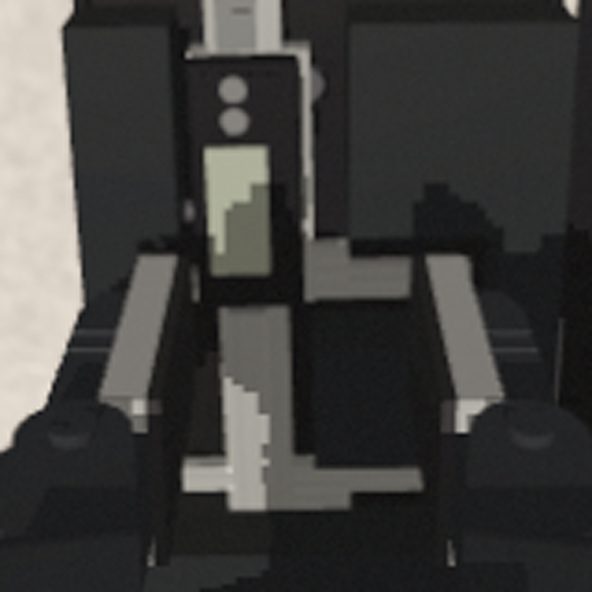

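```bash
python3 - <<'E'
from h import *
p=[.5223,.3235]
robot.move_pose(p+[.13],[180,0,91])
print("guard",robot.line_to(p+[.0803],vel=.08,guard=8), robot.observe()["tool_pos"])
robot.set_gripper(0); o=robot.observe(); print(o["gripper_width"],o["gripper_force"],o["ft_force"])
robot.line_to(p+[.12],vel=.08); robot.line_to(p+[.19],vel=.2)
print(robot.observe()["ft_force"],robot.observe()["torque"])
robot.line_to([.572,-.0645,.19],vel=.2,rotation=[180,0,90]); robot.pause(.3)
o=robot.observe(); print(o["time"],o["tool_pos"],o["tcp_rot"],o["gripper_width"],o["ft_force"])
t=robot.grab_frame("top"); s=robot.grab_frame("scene")
cv2.imwrite("pics/t1full.png",t); cv2.imwrite("pics/s1full.png",s)
cv2.imwrite("pics/t1.png",np.vstack([cv2.resize(t[120:270,290:490],(800,600))[:300*2],]))
cv2.imwrite("pics/s1.png",cv2.resize(s[60:260,150:416],(798,600)))
E
```

```text
guard True [0.52128694 0.32292439 0.07826236]
0.013722812844659897 60.283263353048824 [2.04908881 0.29173453 7.14393908]
[-0.49148252 -0.64421359 -2.6888457 ] [ 0.14309662  0.03312848 -0.00691421]
10.575 [ 0.57200795 -0.06423552  0.18999763] [-1.79998998e+02 -7.13889849e-04  9.00240326e+01] 0.013847723584870584 [ 0.82344911  0.01503091 -2.46522948]
```

View pics/s1.png

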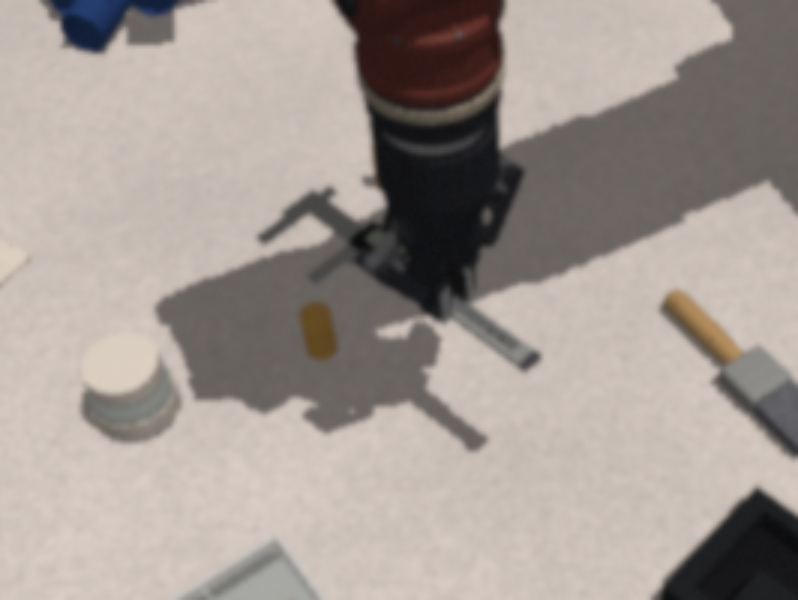

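View pics/t1.png

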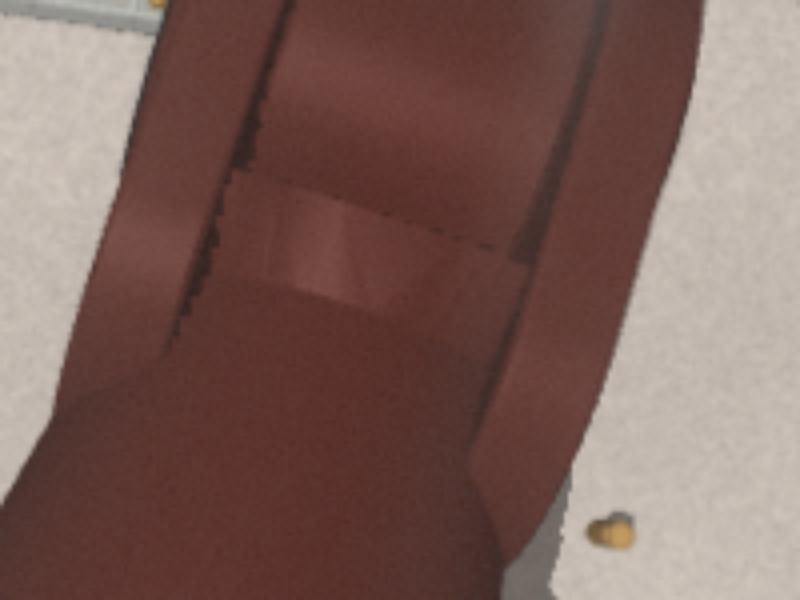

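```bash
python3 - <<'E'
from h import *
def w(cx,cy): return (.572-cy,-.2025+cx)
for n,c,px in(("fixtip back",(-4,-50),(237.3,140)),("movtip",(51,-50),(254.3,152.7)),("end",(214,0),(328.3,179.3)),("fixroot",(0,19),(260.5,124))):
    x,y=w(c[0]/1e3,c[1]/1e3); print(n,topix("scene",[x,y,.1237]).round(1),px,"meas",toworld("scene",px,.1237).round(4),"pred",round(x,4),round(y,4))
E
```

```text
fixtip back [[235.1 137.9]] (237.3, 140) meas [[ 0.6227 -0.1985  0.1237]] pred 0.622 -0.2065
movtip [[252.2 151.4]] (254.3, 152.7) meas [[ 0.6215 -0.1456  0.1237]] pred 0.622 -0.1515
end [[325.9 180.1]] (328.3, 179.3) meas [[0.5672 0.0137 0.1237]] pred 0.572 0.0115
fixroot [[260.4 121.7]] (260.5, 124) meas [[ 0.5576 -0.1972  0.1237]] pred 0.553 -0.2025
```

```bash
python3 - <<'E'
from h import *
robot.line_to([.572,-.0665,.135],vel=.15); robot.pause(.2)
print("g",robot.line_to([.572,-.0665,.0745],vel=.05,guard=4)); o=robot.observe(); print(o["tool_pos"],o["ft_force"])
s=robot.grab_frame("scene")
cv2.imwrite("pics/s2.png",cv2.resize(s[90:240,200:400],(800,600))); print(robot.observe()["time"])
E
```

```text
g False
[ 0.57228305 -0.06658718  0.07493402] [-0.55390937 -0.27745722 -1.9428756 ]
12.8
```

View pics/s2.png

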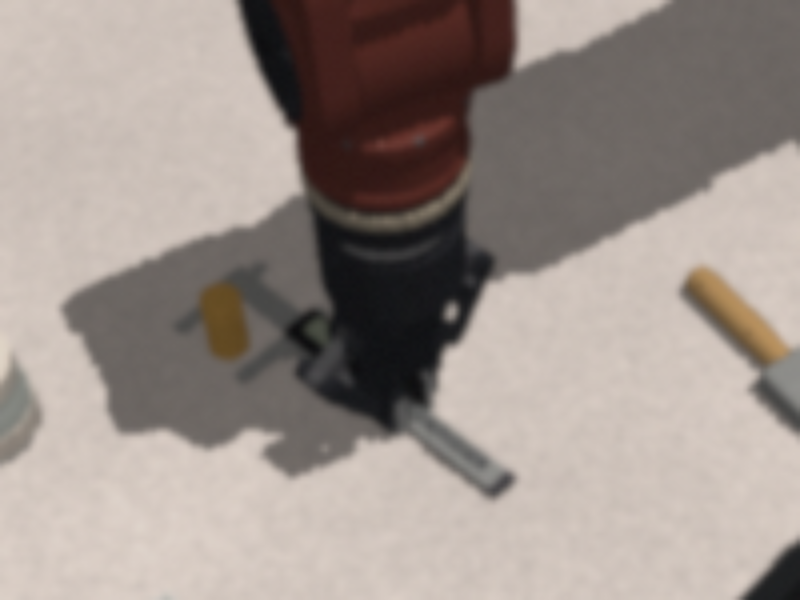

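The former stands between the open jaws: its image is at about (225,320) in the crop, with the jaws on either side at (195,320) and (265,360). Releasing, then taking a closer look before closing.

```bash
python3 - <<'E'
from h import *
import pickle
print("g",robot.line_to([.572,-.0665,.0725],vel=.02,guard=3),robot.observe()["tool_pos"][2])
robot.set_gripper(.04); robot.line_to([.572,-.0665,.15],vel=.12)
robot.move_pose([.60,-.18,.19],[180,0,180]); robot.set_gripper(.075); robot.pause(.2)
c=cal("wrist"); a=robot.grab_frame("wrist"); pickle.dump(c,open("c3.pkl","wb")); cv2.imwrite("pics/w3.png",a)
cv2.imwrite("pics/w3c.png",cv2.resize(a[100:325,170:470],(800,600),interpolation=cv2.INTER_CUBIC))
print(robot.observe()["time"],robot.observe()["gripper_width"])
E
```

```text
g False 0.07317638148596883
16.4333 0.07486452856618844
```

View pics/w3c.png

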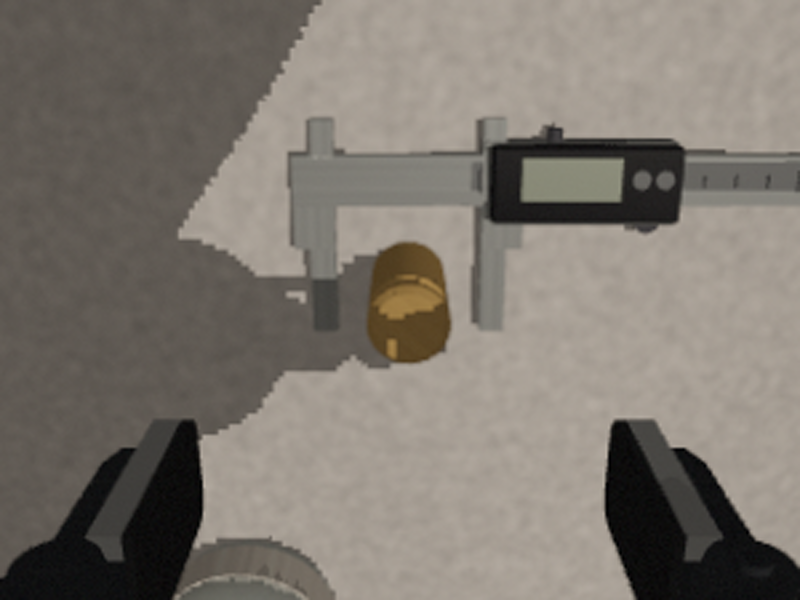

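The caliper lies flat with the former upright between the jaws. In the crop, the fixed jaw covers cols 313–338, the moving jaw 473–505, the tips are at row 329, and the near side of the former's foot is at (408,242).

```bash
python3 - <<'E'
from h import *
import pickle
c=pickle.load(open("c3.pkl","rb"))
def W(u,v,z,n): print(n,toworld("wrist",[170+u/2.6667-.3,100+v/2.6667-.3],z,c).round(4)[0])
W(338,310,.008,"fix face");W(313,310,.008,"fix back");W(326,329,.008,"fix tip")
W(481,310,.008,"mov face top edge");W(473,310,.004,"mov face low");W(503,310,.008,"mov back");W(490,329,.008,"mov tip")
W(307,245,.008,"step");W(408,242,0,"foot near");W(408,362,.045,"top far");W(372,270,0,"foot L");W(444,270,0,"footR");W(367,322,.045,"topL");W(450,322,.045,"topR")
W(290,179,.008,"beam start");W(800,179,.008,"beam")
E
```

```text
fix face [ 0.6158 -0.2018  0.008 ]
fix back [ 0.6158 -0.2099  0.008 ]
fix tip [ 0.6225 -0.2059  0.008 ]
mov face top edge [ 0.6157 -0.1551  0.008 ]
mov face low [ 0.6173 -0.1574  0.004 ]
mov back [ 0.6157 -0.148   0.008 ]
mov tip [ 0.6224 -0.152   0.008 ]
step [ 0.5937 -0.2111  0.008 ]
foot near [ 0.595 -0.179  0.   ]
top far [ 0.6174 -0.1791  0.045 ]
foot L [ 0.6047 -0.1909  0.    ]
footR [ 0.6046 -0.167   0.    ]
topL [ 0.6052 -0.1906  0.045 ]
topR [ 0.6052 -0.1674  0.045 ]
beam start [ 0.5723 -0.2156  0.008 ]
beam [ 0.5719 -0.0561  0.008 ]
```

```bash
python3 - <<'E'
from h import *
drop=lambda w:.05685-.05715*np.sqrt(1-(w/2/.05715-.103)**2)
Z=lambda w:.0726-drop(w)+.0015
robot.set_gripper(.074)
p=[.6085,-.179]
robot.line_to(p+[.11],vel=.15)
print("g",robot.line_to(p+[Z(.074)],vel=.05,guard=4),robot.observe()["tool_pos"],Z(.074))
for w in [.066,.058,.052,.048,.045,.043,.042,.041,.0405,.04,.0395,.039,.0385,.038,.0375,.037]:
    robot.line_to(p+[Z(w)],vel=.05); robot.set_gripper(w); o=robot.observe()
    print(w,round(o["time"],2),o["gripper_width"].round(4),round(o["gripper_force"],2),o["ft_force"].round(1),o["tool_pos"][2].round(4))
    if o["gripper_force"]>4 or o["time"]>33: break
s=robot.grab_frame("scene"); cv2.imwrite("pics/s4.png",s)
E
```

```text
g False [ 0.60874984 -0.17910263  0.06559778] 0.06518818422090578Traceback (most recent call last):
  File "<stdin>", line 10, in <module>
AttributeError: 'float' object has no attribute 'round'
```

```bash
python3 - <<'E'
from h import *
drop=lambda w:.05685-.05715*np.sqrt(1-(w/2/.05715-.103)**2)
Z=lambda w:.0726-drop(w)+.0015
p=[.6085,-.179]
for w in [.060,.055,.051,.048,.045,.043,.042,.041,.0405,.04,.0395,.039,.0385,.038,.0375,.037]:
    robot.line_to(p+[Z(w)],vel=.05); robot.set_gripper(w); o=robot.observe()
    print(w,round(o["time"],2),round(o["gripper_width"],4),round(o["gripper_force"],2),np.round(o["ft_force"],1),np.round(o["tool_pos"][2],4))
    if o["gripper_force"]>4 or o["time"]>34: break
E
```

```text
0.06 19.37 0.06 1.65 [-0.8  1.9  1.1] 0.0692
0.055 19.84 0.0551 1.83 [-1.   0.7  1.6] 0.0702
0.051 20.31 0.051 1.79 [-0.2  1.6  0.5] 0.071
0.048 20.77 0.0482 1.77 [-0.2  1.4  1.3] 0.0716
0.045 21.24 0.0452 1.76 [-0.8  1.5  1.4] 0.072
0.043 21.71 0.043 1.79 [-0.8  2.6  0.7] 0.0723
0.042 22.18 0.042 1.93 [-1.   1.8  2.1] 0.0724
0.041 22.64 0.0413 1.92 [-0.3  2.3  1.5] 0.0725
0.0405 23.11 0.0407 2.0 [0.1 2.1 1.2] 0.0726
0.04 23.57 0.0399 2.32 [-0.3  3.   1.1] 0.0727
0.0395 24.04 0.0397 3.92 [0.1 2.4 1.7] 0.0727
0.039 24.51 0.039 7.19 [0.6 3.1 2.6] 0.0728
```

```bash
python3 - <<'E'
from h import *
import pickle
robot.set_gripper(.06); robot.line_to([.6085,-.179,.12],vel=.08); robot.line_to([.60,-.18,.19],vel=.15); robot.set_gripper(.075); robot.pause(.2)
c=cal("wrist"); a=robot.grab_frame("wrist"); pickle.dump(c,open("c5.pkl","wb"))
cv2.imwrite("pics/w5c.png",cv2.resize(a[100:325,170:470],(800,600),interpolation=cv2.INTER_CUBIC)); print(robot.observe()["time"])
E
```

```text
26.75
```

View pics/w5c.png

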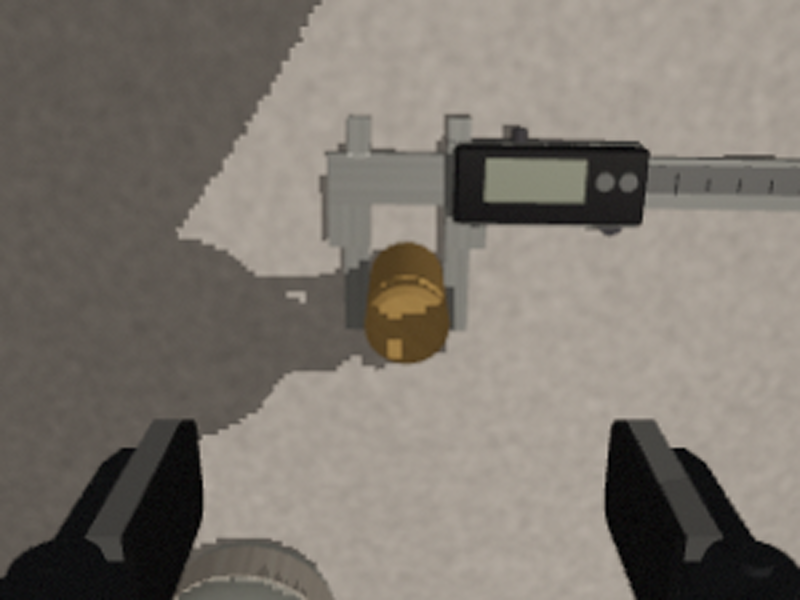

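The jaws are closed on the upright former. In the crop the fixed face is at col 371 and the moving face at about 440–445, a gap of about 24 mm that matches the brass. The gripper is clear.

```bash
python3 -c "
from plant import robot
print(robot.job_done())"
```

```text
the job is handed in; nothing more can be done
None
```

I handed the job in at about 27 s: the caliper lies flat on the bench, closed on the upright 24 mm former with about 7 N at the gripper pads, the gripper is clear, and I touched nothing else (no verdict came back).

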